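# Reset the locked air valve of a glass furnace burner

### The arm

A 7-joint arm with a two-finger parallel gripper is mounted at the origin on the work surface. World frame = base frame: x ahead of the robot, y to its left, z up, the work surface at z = 0. Lengths are in m, angles in rad, forces in N, time in s.
With the tool pointing down it reaches from about 0.4 to 0.85 m from the base axis. Payload 6.9 kg.
Tool frame: the origin (TCP) lies on the centre line of the jaws, within the pads' length; the fingertips stand ahead of it and the grasp point (between the pads) lies 11 mm behind it (bot.finger_overhang is the z of the fingertips in the tool frame, in m); z points along the fingers, y is the direction in which the jaws open and shut (so a half turn about z gives the same grasp; the last joint's range is limited). The gripper opens to 85 mm and grips with 20 to 120 N. Pads are 22 mm wide; open, the fingers measure 114 mm over their backs; the gripper's body (76 mm by 85 mm) begins 54 mm behind the grasp point. The pads swing forward as they close: fully open they stand 13 mm farther back than shut.
Start: joints at [-1.042, 0.507, -0.238, 1.5, 0.126, 1.149, -0.155], TCP at [0.257, 0.57, 0.239] pointing down, gripper open.
Joint ranges: [-3.08, 3.08], [-0.24, 2.05], [-1.43, 1.35], [0, 2.5], [-1.52, 4.66], [0.17, 1.96], [-2.89, 2.89]. Speed limits (rad/s): [2.39, 2.39, 3.14, 3.14, 3.14, 3.14, 3.14].

### API

Orientations are given as a unit quaternion [x, y, z, w].
In Python, from station import bot gives the robot as it stands.
- The arm moves only by the tool carry_out, never from a script. Its argument "plan" is a list that holds one entry, the list of rows, each a list of 5 numbers: the shift along the tool's x, y, z in m, then the turn about the tool's z in degrees, then the finger opening in m, from 0 to 0.0854. A call has 1 to 8 rows; each row shifts and turns the pose as measured when the row begins, along the tool's axes as they then stand; what a row does not reach is not made up. A row lasts 1/10 s, in which the tool goes at most 50 mm and 8.59 degrees, less where a joint would pass 70% of its speed; a pose out of reach is approached as far as the arm can. A call is refused whole if a number of a shift passes 0.05 or a number of a turn 8.59, either way. A call with a gripper value outside its range is refused whole. The fingers move at their own pace and stop on an object; the grip force is fixed at half the most. Time passes only in rows, so rows that do not move let the fingers close. It gives the time, the measured TCP pose, the force and the opening at its end, in the units of the state.
- bot.observe(): the state, without advancing time (a new reading comes with each control period).
- bot.grab_frame(name): name is "scene" or "top" or "wrist"; returns a dict with "img" (400x640x3 uint8, red, green, blue), "fx", "fy", "cx", "cy" (pixels), "xyz" and "orientation" of the camera in the world. Camera axes: x right, y down, z forward; pixel columns grow to the right and rows downward; lengths in m; the calibration is good to about 2 mm. The wrist camera is an equidistant fisheye: a pixel r from the principal point sees the ray r / f radians off the axis. A picture is of the moment at which its call begins. There is no depth.
- bot.finish_job(): hands the job in, once; it reports no verdict.
The state is a dict: "time_s": time; "qpos": joint angles; "dq": joint speeds; "joint_torque": joint torques, N m; "tool_pos": TCP position; "orientation": TCP orientation; "wrist_force": force on the tool from outside, world axes, zero at the start; "torque": the same for the moment, N m; "grip_width": finger opening in m.
Only numpy, scipy, OpenCV 4.12 (cv2) and the standard library are available. Lean on these libraries where they do the work, as an engineer would, in place of code of your own. Each camera call takes 0.05 s, during which the arm holds its last target. There are 200 camera calls.

### The job

The burner's air valve has to be set to the red mark: slacken the steel lock ring by its blue pin until the clamp is free, turn the black knob so that the orange pointer stands on the red mark, then nip the lock ring up again by its pin. It is tight at a push of about 14 N on the pin, felt while it turns (the ring will not be tight where it was before); do not overtighten it beyond about 18 N, never force the knob while it is clamped, and leave the tools and the wax on the bench where they lie.

Things in the scene. Friction and masses are not known exactly. Their poses are not given: they have to be found in the camera images.
- valve: Fixed air valve: green round body 112 mm wide, 60 mm high, foot 150 x 150 x 10 mm, steel ports on local +-y (to 117 mm from the axis, below 48 mm). Origin on the vertical spindle axis at bench level; z up; x to the middle of the white scale arc (56 to 101 mm from the axis, +-1.1 rad, top at 66 mm). Ring, knob, pointer and mark share this axis.
- adjuster: Adjuster: black bar grip 48 mm long, 14 thick, 93 to 128 mm above the bench, on a brass disc 48 mm across, with an orange pointer (to 80 mm out, 74 to 92 mm up) along the bar. Origin on the spindle axis near bench level, z up. Goes clockwise (from above) by 0.8 to 1.4 rad to the mark; its height stays; needs 0.06 N m when slack and stays where left; held fast while the ring is tight.
- knob_grip (a point): Point on the spindle axis at a good height to pinch the black bar grip, 114 mm above the bench (14 mm below the top of the bar).
- pointer_tip (a point): Tip of the orange pointer, 80 mm from the spindle axis, about 76 mm above the bench; at the start about 0.55 rad anticlockwise (from above) of the valve's x. The grip bar lies along the line from the axis to this point.
- mark_tip (a point): Inner tip of the red mark, 80 mm from the spindle axis, 70 mm above the bench. The mark is a fixed red block 18 x 6 x 10 mm on the white scale, clockwise of the pointer. The pointer is set when both tips lie in the same direction from the axis.
- lock_pin (a point): Point on the lock ring's upright round blue pin, 80 mm from the spindle axis, 105 mm above the bench. Pin 14 mm thick, from 78 to 126 mm above the bench, on a steel arm of the ring; at the start on the valve's -x side. It may be pinched or pushed along its circle. Loosening takes 6 to 8 N on the pin; a slack ring turns with 5 N.
- lock_ring (a joint): Angle of the steel lock ring (100 mm wide, 64 to 78 mm up), rad, growing clockwise = tightening (its height stays); range -1.1 to 1.6. Starts tight near 0; the clamp is free by 0.75 rad anticlockwise of the start. Once it seats, the push on the pin while it moves rises by about 12 N per rad (at rest friction hides it); it stays where left. The tight place varies with wear and setting: feel for it.
- washer: Steel washer hidden in the valve under the lock ring (not reachable): slides up and down, cannot turn; origin on the spindle axis near bench level. The ring presses it on the adjuster's flange; this clamp force (50 N wanted) is about 6 N per 1 N of push on the moving pin beyond the first 5.5 N.
- shears: Dark steel glass shears lying flat, 180 mm long, 92 mm wide over the two finger loops, 10 mm thick; origin at the underside near the pivot, blades to its x. A bystander.
- wax_puck: Amber round cake of wax, 76 mm across, 28 mm high; origin at the centre of its underside. A bystander.
- paddle: Wooden glass paddle lying flat, 230 mm long, blade 100 x 75 mm to its x, 14 mm thick; origin at its underside between blade and handle. A bystander.
Not all that is in view belongs to the job. Of the things that look like the valve, the larger one is meant.

How it is judged:
On the way, in this order (a step that is already met when the one before it is completed fails the run):
1. the lock ring is slack: the clamp no longer grips the adjuster (under 8 N) (contact force between washer and adjuster below 8 N), for 0.2 s.
2. with the clamp slack, the pointer is turned onto the red mark (tips within 5 mm) (contact force between washer and adjuster below 15 N and horizontal distance between pointer_tip and mark_tip below 0.005 m), for 0.2 s.
3. the lock ring is tight again (clamp force 25 to 95 N) with the pointer on the mark (contact force between washer and adjuster between 25 and 95 N and horizontal distance between pointer_tip and mark_tip below 0.005 m), for 0.2 s.
At the end, for the whole second after the job is handed in: The orange pointer's tip is within 5 mm (level) of the red mark's tip and at rest, and the lock ring is tight: the clamp force between washer and adjuster is 25 to 95 N (left by a final push of about 10 to 20 N on the moving pin) (all of step 3 and angular speed of adjuster below 0.05 rad/s); the robot touches nothing.
It fails at once if the lock ring is overtightened (clamp force above 110 N) (contact force between washer and adjuster above 110 N).
It fails at once if the adjuster is forced round while it is clamped (turning at a clamp force above 20 N, pointer over 6 mm from its start and from the mark) (contact force between washer and adjuster above 20 N and angular speed of adjuster above 0.15 rad/s and distance of pointer_tip from where it was at the start of the episode above 0.006 m and horizontal distance between pointer_tip and mark_tip above 0.006 m).
It fails at once if the pair of shears is moved by more than 20 mm (distance of shears from where it was at the start of the episode above 0.02 m).
It fails at once if the cake of wax is moved by more than 20 mm (distance of wax_puck from where it was at the start of the episode above 0.02 m).
It fails at once if the paddle is moved by more than 20 mm (distance of paddle from where it was at the start of the episode above 0.02 m).
It also fails if it takes over 64 s, if anything falls off the work surface, if the arm or the gripper's body presses on something with over 40 N, if the wrist force passes 120 N, or if a joint passes its speed limit or range.

## Working session

There is one attempt and no reset: what is moved stays moved. The work goes in short steps, Python scripts to look and compute and a tool call to move; the robot and the scene stay as the last step left them, time stands still between calls to the robot, and variables do not carry over. Pictures are saved under pics/ and viewed, about 8 in all and at most 12, crops included, and the job is handed in when it is done.

Besides the shell and the picture viewer there is one more tool, called after ">>>" as a command line: name --argument value ..., lists and objects as JSON in quotes. carry_out: Moves the arm, as the interface text tells. Its arguments: {"type":"object","properties":{"plan":{"type":"array","items":{"type":"array","items":{"type":"array","items":{"type":"number"}}}}},"required":["plan"]}

```bash
mkdir -p pics; ls; cat > h.py <<'E'
import numpy as np, cv2
from scipy.spatial.transform import Rotation as R
from station import bot
def snap(name,fn,crop=None,scale=1):
    f=bot.grab_frame(name); im=f["img"][:,:,::-1]
    np.savez(fn.replace('.png','.npz'),**f)
    if crop: x0,y0,x1,y1=crop; im=im[y0:y1,x0:x1]
    cv2.imwrite(fn,cv2.resize(im,None,fx=scale,fy=scale,interpolation=cv2.INTER_CUBIC)); return f
def ray(f,u,v):
    d=np.array([(u-f["cx"])/f["fx"],(v-f["cy"])/f["fy"],1.]); return R.from_quat(f["orientation"]).apply(d)
def at_z(f,u,v,z):
    d=ray(f,u,v); o=np.array(f["xyz"]); return o+d*(z-o[2])/d[2]
def proj(f,p):
    c=R.from_quat(f["orientation"]).inv().apply(np.array(p)-f["xyz"]); return f["cx"]+f["fx"]*c[0]/c[2], f["cy"]+f["fy"]*c[1]/c[2]
E
python3 - <<'E'
from h import *
for n in ["scene","top"]:
    f=snap(n,f"pics/{n}1.png",scale=1.25); print(n,f["fx"],f["cx"],f["cy"],f["xyz"],f["orientation"])
print(bot.observe(), bot.finger_overhang)
E
```

```text
pics
scene 496.0992795815895 323.9829258060495 204.07566316628146 [1.26702773 0.58162662 0.66905033] [ 0.39827371  0.78390972 -0.42873178 -0.20749137]
top 432.1620044758653 315.2291226138969 200.2122126460644 [0.35915462 0.02612931 1.15640733] [ 0.71035778 -0.69900261  0.05418779 -0.06205529]
{'time_s': 0.1, 'qpos': array([-1.0414884 ,  0.50825104, -0.23754222,  1.50105526,  0.12568836,
        1.1489372 , -0.15478529]), 'dq': array([ 4.43111679e-04, -2.93698855e-03, -3.03510104e-04, -2.20970982e-03,
        6.59176362e-05, -8.36663461e-04,  1.34373198e-03]), 'joint_torque': array([-5.25104624e-03, -6.21830821e+01, -2.19488539e+00, -2.50201213e+01,
        1.24554697e-02,  7.99603440e-03, -1.18200293e-05]), 'tool_pos': array([0.25689124, 0.56925731, 0.23851095]), 'orientation': array([ 2.10305166e-01,  9.77635436e-01, -8.15057530e-04, -1.64222691e-04]), 'wrist_force': array([ 0.43726464, -0.39440115, -0.15970063]), 'torque': array([ 0.0560305 , -0.06367392, -0.026066  ]), 'grip_width': 0.08557773760703474} 0.008
```

View pics/top1.png

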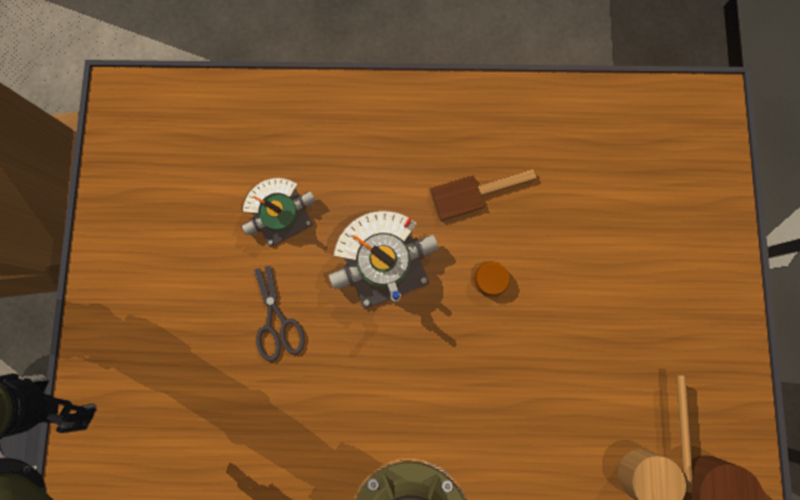

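View pics/scene1.png

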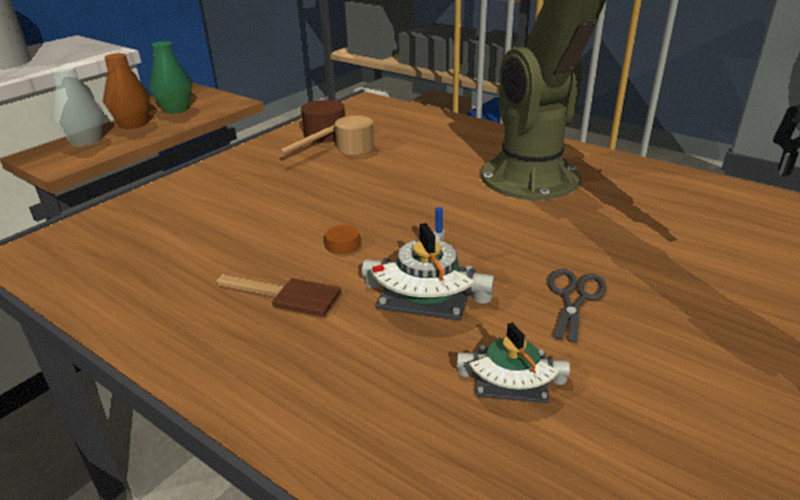

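```bash
python3 - <<'E'
from h import *
f=np.load("pics/top1.npz"); im=f["img"][:,:,::-1]
cv2.imwrite("pics/topc.png",cv2.resize(im[160:250,255:360],None,fx=7,fy=7,interpolation=cv2.INTER_CUBIC))
def cen(mask):
    n,l,s,c=cv2.connectedComponentsWithStats(mask.astype(np.uint8)); print([(c[i].round(1),s[i,4]) for i in range(1,n) if s[i,4]>3])
i=im[160:250,255:360].astype(int); b,g,r=i[...,0],i[...,1],i[...,2]
cen((b>120)&(r<90)); cen((r>150)&(g<60)&(b<60))
E
```

```text
[(array([61.1, 74.9]), np.int32(22))]
[(array([70.8, 17.9]), np.int32(10))]
```

View pics/topc.png

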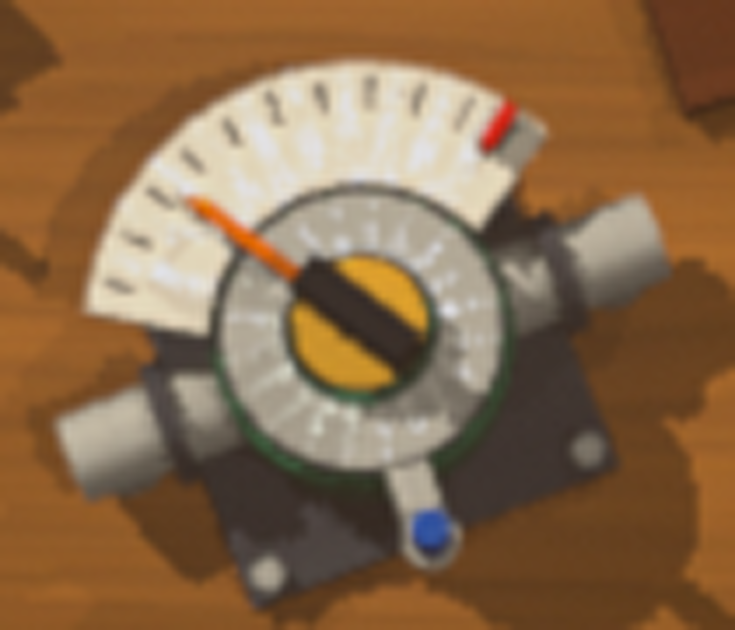

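```bash
python3 - <<'E'
from h import *
f=np.load("pics/top1.npz")
q=lambda u,v,z: at_z(f,255+(u+.5)/7-.5,160+(v+.5)/7-.5,z)
c=q(360,327,.078); print("ring c",c, "disc",q(361,325,.085))
for n,p in dict(pin=q(432,528,.126),ptr=q(193,202,.083),mark=q(487,148,.075),markout=q(512,105,.075),port1=q(650,240,.04),port2=q(75,455,.04)).items():
    d=p-c; print(n,p,np.hypot(*d[:2]),np.degrees(np.arctan2(d[1],d[0])))
E
```

```text
ring c [0.52226586 0.06272749 0.078     ] disc [0.52193726 0.06214636 0.085     ]
pin [0.44613277 0.03514761 0.126     ] 0.08097466742772023 -160.08663491618742
ptr [0.56628435 0.12389124 0.083     ] 0.07535670307359973 54.25808664768242
mark [0.58950915 0.01781019 0.075     ] 0.08086547355433955 -33.742202832021206
markout [0.60571315 0.00888278 0.075     ] 0.09931114623130331 -32.83229665316733
port1 [ 0.56265938 -0.04400573  0.04      ] 0.11412105844394427 -69.27069255845183
port2 [0.4783537  0.16880642 0.04      ] 0.11480861393573477 112.48746856669328
```

```bash
cat >> h.py <<'E'
C=np.array([.522,.0625])
def yaw(o): 
    y=R.from_quat(o).apply([0,1,0]); return np.degrees(np.arctan2(y[1],y[0]))
def st():
    s=bot.observe(); p=s["tool_pos"]; d=p[:2]-C
    print("t",round(s["time_s"],2),"tcp",p.round(4),"yaw",round(yaw(s["orientation"]),1),"tilt",R.from_quat(s["orientation"]).apply([0,0,1]).round(3)[:2],"pol",np.hypot(*d).round(4),np.degrees(np.arctan2(d[1],d[0])).round(1),
     "F",s["wrist_force"].round(1),"T",s["torque"].round(2),"w",round(s["grip_width"],4),"q7",s["qpos"][6].round(2)); return s
def rows(way,op,p0=None,y0=None):
    """way: list of (x,y,z,yaw_of_tool_y_deg); rows in tool axes"""
    s=st(); p=s["tool_pos"] if p0 is None else np.array(p0); a=yaw(s["orientation"]) if y0 is None else y0; out=[]
    for w in way:
        d=np.array(w[:3])-p; ca,sa=np.cos(np.radians(a)),np.sin(np.radians(a))
        # tool y=(ca,sa), tool x=(-sa,ca), z down
        out.append([round(-sa*d[0]+ca*d[1],4),round(ca*d[0]+sa*d[1],4),round(-d[2],4),round(-(w[3]-a),1),op]); p=np.array(w[:3]); a=w[3]
    print(str(out).replace(" ",""))
def line(tgt,n,op):
    s=bot.observe(); a0=np.r_[s["tool_pos"],yaw(s["orientation"])]
    rows([a0+(np.array(tgt)-a0)*k/n for k in range(1,n+1)],op)
E
python3 - <<'E'
from h import *
line([.446,.035,.2,-70],17,.06)
E
```

```text
t 0.1 tcp [0.2569 0.5693 0.2385] yaw 65.7 tilt [-0.001 -0.002] pol 0.5719 117.6 F [ 0.4 -0.4 -0.2] T [ 0.06 -0.06 -0.03] w 0.0856 q7 -0.15
[[np.float64(-0.0231),np.float64(-0.0241),np.float64(0.0023),np.float64(8.0),0.06],[np.float64(-0.0262),np.float64(-0.0206),np.float64(0.0023),np.float64(8.0),0.06],[np.float64(-0.0288),np.float64(-0.0168),np.float64(0.0023),np.float64(8.0),0.06],[np.float64(-0.0308),np.float64(-0.0126),np.float64(0.0023),np.float64(8.0),0.06],[np.float64(-0.0323),np.float64(-0.0082),np.float64(0.0023),np.float64(8.0),0.06],[np.float64(-0.0331),np.float64(-0.0037),np.float64(0.0023),np.float64(8.0),0.06],[np.float64(-0.0333),np.float64(0.001),np.float64(0.0023),np.float64(8.0),0.06],[np.float64(-0.0329),np.float64(0.0056),np.float64(0.0023),np.float64(8.0),0.06],[np.float64(-0.0318),np.float64(0.0101),np.float64(0.0023),np.float64(8.0),0.06],[np.float64(-0.0301),np.float64(0.0144),np.float64(0.0023),np.float64(8.0),0.06],[np.float64(-0.0278),np.float64(0.0185),np.float64(0.0023),np.float64(8.0),0.06],[np.float64(-0.0249),np.float64(0.0221),np.float64(0.0023),np.float64(8.0),0.06],[np.float64(-0.0216),np.float64(0.0254),np.float64(0.0023),np.float64(8.0),0.06],[np.float64(-0.0179),np.float64(0.0281),np.float64(0.0023),np.float64(8.0),0.06],[np.float64(-0.0138),np.float64(0.0303),np.float64(0.0023),np.float64(8.0),0.06],[np.float64(-0.0095),np.float64(0.032),np.float64(0.0023),np.float64(8.0),0.06],[np.float64(-0.0049),np.float64(0.033),np.float64(0.0023),np.float64(8.0),0.06]]
```

>>> carry_out --plan '[[[-0.023, -0.024, 0.002, 8, 0.06], [-0.026, -0.021, 0.002, 8, 0.06], [-0.029, -0.017, 0.002, 8, 0.06], [-0.031, -0.013, 0.002, 8, 0.06], [-0.032, -0.008, 0.002, 8, 0.06], [-0.033, -0.004, 0.002, 8, 0.06], [-0.033, 0.001, 0.002, 8, 0.06], [-0.033, 0.006, 0.002, 8, 0.06]]]'

```text
time_s: 0.9
tool_pos: [0.34, 0.3104, 0.2183]
orientation: [0.709, 0.705, -0.003, -0.001]
wrist_force: [-0.1, -0.3, -0.3]
grip_width: 0.06
```

```bash
sed -i 's/print(str(out)/print(str([[float(v) for v in o] for o in out])/' h.py; python3 - <<'E'
from h import *
line([.446,.035,.2,-70],10,.06)
E
```

```text
t 0.9 tcp [0.34   0.3104 0.2183] yaw -0.3 tilt [-0.007 -0.003] pol 0.3075 126.3 F [-0.1 -0.3 -0.3] T [ 0.   -0.02 -0.02] w 0.06 q7 -0.76
[[-0.0275,0.0107,0.0018,7.0,0.06],[-0.026,0.014,0.0018,7.0,0.06],[-0.0241,0.017,0.0018,7.0,0.06],[-0.0218,0.0198,0.0018,7.0,0.06],[-0.0193,0.0223,0.0018,7.0,0.06],[-0.0164,0.0245,0.0018,7.0,0.06],[-0.0133,0.0263,0.0018,7.0,0.06],[-0.01,0.0278,0.0018,7.0,0.06],[-0.0066,0.0288,0.0018,7.0,0.06],[-0.003,0.0293,0.0018,7.0,0.06]]
```

>>> carry_out --plan '[[[-0.027, 0.011, 0.002, 7, 0.06], [-0.026, 0.014, 0.002, 7, 0.06], [-0.024, 0.017, 0.002, 7, 0.06], [-0.022, 0.02, 0.002, 7, 0.06], [-0.019, 0.022, 0.002, 7, 0.06], [-0.016, 0.025, 0.002, 7, 0.06], [-0.013, 0.026, 0.002, 7, 0.06], [-0.01, 0.028, 0.002, 7, 0.06]]]'

```text
time_s: 1.7
tool_pos: [0.4216, 0.0786, 0.2011]
orientation: [0.963, 0.27, -0.005, 0.001]
wrist_force: [0.2, -0.0, 0.0]
grip_width: 0.0598
```

```bash
python3 - <<'E'
from h import *
line([.446,.035,.2,-70],3,.06)
f=snap("wrist","pics/wrist1.png",scale=1.25); print(f["fx"],f["cx"],f["cy"],f["xyz"],f["orientation"])
E
```

```text
t 1.7 tcp [0.4216 0.0786 0.2011] yaw -58.7 tilt [-0.009 -0.004] pol 0.1017 170.9 F [ 0.2 -0.   0. ] T [ 0.01 -0.01  0.02] w 0.0598 q7 -1.1
[[-0.0006,0.0166,0.0004,3.8,0.06],[0.0005,0.0166,0.0004,3.8,0.06],[0.0016,0.0166,0.0004,3.8,0.06]]
309.70691628693146 316.0794697555149 199.7840338634966 [0.48840714 0.11911561 0.33532585] [ 0.8604129  -0.48396265 -0.07882461  0.13876768]
```

View pics/wrist1.png

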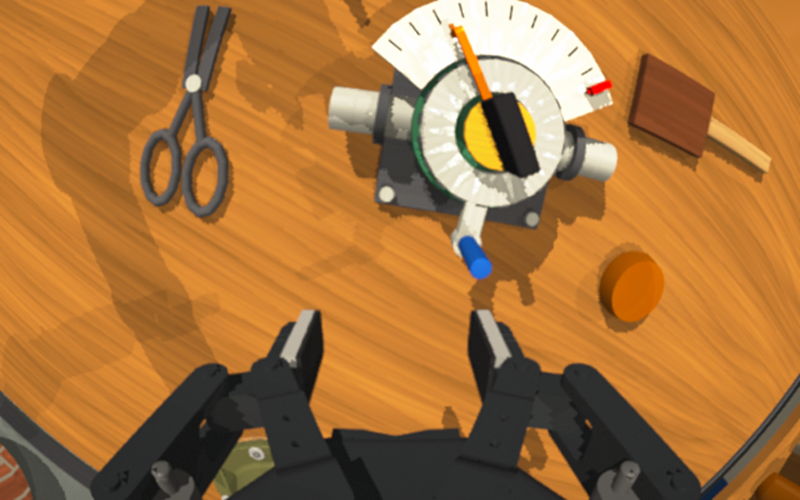

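Wrist view (1.25×): pin top at (479,269), pointer tip (456,28), mark's inner tip (589,91), ring centre about (490,131). These get a position check.

```bash
cat >> h.py <<'E'
def wz(f,u,v,z):
    a=np.array([u-f["cx"],v-f["cy"]]); r=np.hypot(*a); t=r/f["fx"]
    d=R.from_quat(f["orientation"]).apply(np.r_[np.sin(t)*a/r,np.cos(t)]); o=np.array(f["xyz"]); return o+d*(z-o[2])/d[2]
E
python3 - <<'E'
from h import *
f=np.load("pics/wrist1.npz")
for n,(u,v,z) in dict(pin=(479,269,.126),ptr=(456,28,.083),mark=(588,92,.073),ring=(490,131,.078)).items():
    p=wz(f,u/1.25,v/1.25,z); d=p[:2]-C; print(n,p,np.hypot(*d),np.degrees(np.arctan2(d[1],d[0])))
line([.446,.035,.2,-70],3,.06)
E
```

```text
pin [0.44431657 0.03483873 0.126     ] 0.0824612706625901 -160.40036620440395
ptr [0.56511466 0.12036166 0.083     ] 0.07215847798456905 53.30897415832214
mark [0.58781937 0.01777344 0.073     ] 0.0795779785564025 -34.19747898493602
ring [0.51939263 0.06429009 0.078     ] 0.0031627247629356526 145.52843340948576
t 1.75 tcp [0.4229 0.0735 0.2011] yaw -59.4 tilt [-0.008 -0.006] pol 0.0997 173.6 F [ 1.4 -4.8 -0.2] T [-0.27 -0.08  0.01] w 0.0598 q7 -1.1
[[0.0001,0.015,0.0004,3.5,0.06],[0.001,0.0149,0.0004,3.5,0.06],[0.0019,0.0148,0.0004,3.5,0.06]]
```

>>> carry_out --plan '[[[-0.001, 0.017, 0, 4, 0.06], [0.001, 0.017, 0, 4, 0.06], [0.002, 0.015, 0, 3, 0.06], [0, 0, 0, 0, 0.06]]]'

```text
time_s: 2.15
tool_pos: [0.4476, 0.027, 0.2007]
orientation: [0.986, 0.164, -0.005, 0.003]
wrist_force: [0.4, -0.1, 0.2]
grip_width: 0.0601
```

```bash
python3 - <<'E'
from h import *
line([.4461,.0348,.094,-70],4,.05)
E
```

```text
t 2.15 tcp [0.4476 0.027  0.2007] yaw -71.1 tilt [-0.009 -0.007] pol 0.0824 -154.5 F [ 0.4 -0.1  0.2] T [ 0.04 -0.03  0.03] w 0.0601 q7 -1.15
[[0.0003,-0.002,0.0267,-0.3,0.05],[0.0003,-0.002,0.0267,-0.3,0.05],[0.0003,-0.002,0.0267,-0.3,0.05],[0.0003,-0.002,0.0267,-0.3,0.05]]
```

Both cameras agree (pin ≈ (0.445, 0.035), pointer ~53.5°, mark ~−34°). Descend.

>>> carry_out --plan '[[[0, -0.002, 0.027, 0, 0.05], [0, -0.002, 0.027, 0, 0.05], [0, -0.002, 0.027, 0, 0.05], [0, -0.002, 0.026, 0, 0.05], [0, 0, 0, 0, 0.05]]]'

```text
time_s: 2.65
tool_pos: [0.4452, 0.0374, 0.0909]
orientation: [0.986, 0.167, -0.004, 0.001]
wrist_force: [0.1, -0.6, 0.3]
grip_width: 0.0498
```

```bash
python3 - <<'E'
from h import *
line([.4455,.0348,.094,-70],1,.014)
E
```

```text
t 2.65 tcp [0.4452 0.0374 0.0909] yaw -70.7 tilt [-0.007 -0.004] pol 0.0808 -161.9 F [ 0.1 -0.6  0.3] T [-0.01  0.09 -0.02] w 0.0498 q7 -1.04
[[-0.0006,0.0025,-0.0031,-0.7,0.014]]
```

>>> carry_out --plan '[[[0, 0.0025, -0.003, 0, 0.03], [0, 0, 0, 0, 0.017], [0, 0, 0, 0, 0.017], [0, 0, 0, 0, 0.017]]]'

```text
time_s: 3.05
tool_pos: [0.4478, 0.0356, 0.0972]
orientation: [0.986, 0.168, -0.002, 0.001]
wrist_force: [0.3, 0.5, 0.5]
grip_width: 0.0168
```

```bash
cat >> h.py <<'E'
def arc(a1,n,op,r=.081,z=.094,off=70):
    """pin circle to polar angle a1 (deg), tool y kept at polar+90-180 """
    s=bot.observe(); d=s["tool_pos"][:2]-C; a0=np.degrees(np.arctan2(d[1],d[0]))
    w=[]
    for k in range(1,n+1):
        a=a0+(a1-a0)*k/n; w.append((C[0]+r*np.cos(np.radians(a)),C[1]+r*np.sin(np.radians(a)),z,a+90))
    rows(w,op)
def Ft():
    s=bot.observe(); d=s["tool_pos"][:2]-C; d/=np.hypot(*d); F=s["wrist_force"][:2]
    print("Frad",(F@d).round(1),"Ftan(ccw)",(F@np.array([-d[1],d[0]])).round(1))
E
python3 - <<'E'
from h import *
arc(-150,3,.017); Ft()
E
```

```text
t 3.05 tcp [0.4478 0.0356 0.0972] yaw -70.6 tilt [-0.004 -0.003] pol 0.079 -160.1 F [0.3 0.5 0.5] T [ 0.03 -0.06  0.02] w 0.0168 q7 -1.04
[[-0.0018,0.0048,0.0032,-3.9,0.017],[0.0001,0.0047,-0.0,-3.4,0.017],[0.0001,0.0047,-0.0,-3.4,0.017]]
Frad -0.5 Ftan(ccw) -0.4
```

>>> carry_out --plan '[[[-0.001, 0.007, 0.003, -5, 0.017], [0, 0.007, 0, -5, 0.017], [0, 0.007, 0, -5, 0.017], [0, 0.007, 0, -5, 0.017]]]'

```text
time_s: 3.45
tool_pos: [0.4561, 0.0192, 0.0954]
orientation: [0.938, 0.347, -0.003, -0.005]
wrist_force: [-3.2, 6.5, -3.6]
grip_width: 0.0174
```

```bash
python3 - <<'E'
from h import *
Ft(); arc(-110,6,.017)
E
```

```text
Frad -0.9 Ftan(ccw) -7.1
t 3.45 tcp [0.4561 0.0192 0.0954] yaw -49.4 tilt [-0.009  0.007] pol 0.0789 -146.7 F [-3.2  6.5 -3.6] T [ 1.37  0.59 -0.04] w 0.0174 q7 -0.72
[[-0.0027,0.0083,0.0014,1.1,0.017],[0.0005,0.0086,-0.0,-6.1,0.017],[0.0005,0.0086,-0.0,-6.1,0.017],[0.0005,0.0086,-0.0,-6.1,0.017],[0.0005,0.0086,-0.0,-6.1,0.017],[0.0005,0.0086,-0.0,-6.1,0.017]]
```

>>> carry_out --plan '[[[-0.002, 0.012, 0.001, 0, 0.017], [0, 0.011, 0, -5, 0.017], [0, 0.011, 0, -5, 0.017], [0, 0.011, 0, -5, 0.017], [0, 0.011, 0, -5, 0.017]]]'

```text
time_s: 3.95
tool_pos: [0.489, -0.012, 0.0946]
orientation: [0.857, 0.515, -0.005, -0.013]
wrist_force: [-3.4, 4.9, -0.5]
grip_width: 0.0172
```

```bash
python3 - <<'E'
from h import *
Ft(); arc(-110,3,.017)
E
```

```text
Frad -3.1 Ftan(ccw) -5.1
t 3.95 tcp [ 0.489  -0.012   0.0946] yaw -28.0 tilt [-0.022  0.018] pol 0.0815 -113.9 F [-3.4  4.9 -0.5] T [ 0.92  0.59 -0.02] w 0.0172 q7 -0.37
[[0.0006,0.0018,0.0006,-5.5,0.017],[0.0,0.0018,-0.0,-1.3,0.017],[0.0,0.0018,-0.0,-1.3,0.017]]
```

>>> carry_out --plan '[[[0, 0.009, 0, -4, 0.017], [0, -0.001, 0, 0, 0.017], [0, 0, 0, 0, 0.045], [0, 0, 0, 0, 0.045], [0, 0, -0.04, 0, 0.045], [0, 0, -0.05, 0, 0.045]]]'

```text
time_s: 4.55
tool_pos: [0.4941, -0.0166, 0.1828]
orientation: [0.839, 0.544, -0.009, -0.017]
wrist_force: [1.1, 0.2, -0.2]
grip_width: 0.0449
```

```bash
python3 - <<'E'
from h import *
Ft(); line([.522,.0625,.18,-37],4,.045)
f=snap("top","pics/top2.png")
im=f["img"][160:250,255:360].astype(int); r,g,b=im[...,0],im[...,1],im[...,2]
ys,xs=np.where((b>120)&(r<90)); print(xs.mean(),ys.mean(),len(xs)); p=at_z(f,255+xs.mean(),160+ys.mean(),.126); d=p[:2]-C; print(p,np.degrees(np.arctan2(d[1],d[0])))
E
```

```text
Frad -0.6 Ftan(ccw) 1.0
t 4.55 tcp [ 0.4941 -0.0166  0.1828] yaw -24.1 tilt [-0.034  0.018] pol 0.0839 -109.5 F [ 1.1  0.2 -0.2] T [-0.03 -0.12 -0.02] w 0.0449 q7 -0.34
[[0.0209,-0.0017,0.0007,3.2,0.045],[0.0208,-0.0029,0.0007,3.2,0.045],[0.0206,-0.004,0.0007,3.2,0.045],[0.0203,-0.0052,0.0007,3.2,0.045]]
nan nan 0
[nan nan nan] nan<stdin>:5: RuntimeWarning: Mean of empty slice.
  ret = ret.dtype.type(ret / rcount)
```

>>> carry_out --plan '[[[0.021, -0.002, 0, 3, 0.045], [0.021, -0.003, 0, 3, 0.045], [0.021, -0.004, 0, 3, 0.045], [0.02, -0.005, 0, 3, 0.045], [0, 0, 0, 0, 0.045]]]'

```text
time_s: 5.1
tool_pos: [0.5285, 0.0639, 0.1982]
orientation: [0.895, 0.445, 0.0, -0.01]
wrist_force: [-0.7, 1.1, 0.3]
grip_width: 0.0451
```

```bash
python3 - <<'E'
from h import *
line([.5215,.063,.103,-36.5],4,.045)
f=snap("wrist","pics/wrist2.png",crop=(200,0,520,320),scale=1.8)
E
```

```text
t 5.1 tcp [0.5285 0.0639 0.1982] yaw -37.1 tilt [-0.009  0.019] pol 0.0067 12.5 F [-0.7  1.1  0.3] T [-0.04  0.   -0.01] w 0.0451 q7 -0.69
[[-0.0012,-0.0013,0.0238,-0.1,0.045],[-0.0012,-0.0013,0.0238,-0.1,0.045],[-0.0012,-0.0013,0.0238,-0.1,0.045],[-0.0012,-0.0013,0.0238,-0.1,0.045]]
```

View pics/wrist2.png

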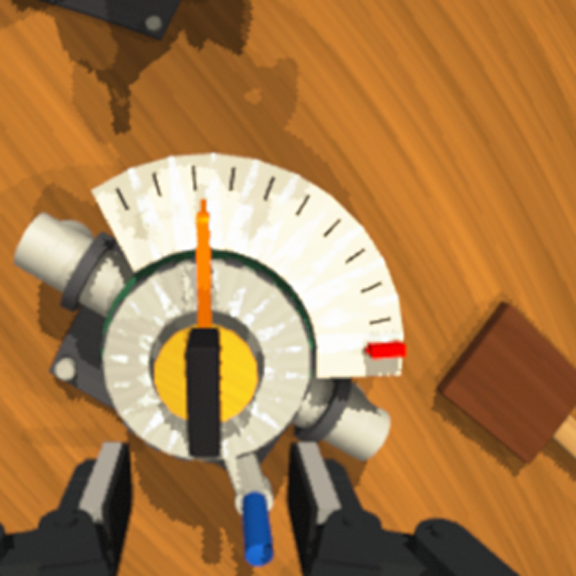

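>>> carry_out --plan '[[[-0.001, -0.001, 0.024, 0, 0.045], [-0.001, -0.002, 0.024, 0, 0.045], [-0.001, -0.001, 0.024, 0, 0.045], [-0.001, -0.002, 0.023, 0, 0.045], [0, 0, 0, 0, 0.045]]]'

```text
time_s: 5.65
tool_pos: [0.5191, 0.058, 0.1024]
orientation: [0.896, 0.445, 0.001, -0.007]
wrist_force: [-0.5, 1.1, 0.5]
grip_width: 0.0451
```

```bash
python3 - <<'E'
from h import *
line([.5215,.063,.103,-36.5],1,.045)
f=np.load("pics/wrist2.npz")
for n,(u,v,z) in dict(pin=(258,553,.126),ptr=(204,205,.083),mark=(369,349,.075),markout=(404,348,.075),ring=(206,358,.078)).items():
    p=wz(f,200+u/1.8,v/1.8,z); d=p[:2]-C; print(n,p,np.hypot(*d),np.degrees(np.arctan2(d[1],d[0])))
E
```

```text
t 5.65 tcp [0.5191 0.058  0.1024] yaw -37.2 tilt [-0.005  0.014] pol 0.0054 -122.8 F [-0.5  1.1  0.5] T [-0.02  0.03 -0.01] w 0.0451 q7 -0.65
[[0.0054,-0.0011,-0.0006,-0.7,0.045]]
pin [ 0.49543358 -0.01377133  0.126     ] 0.08076565491848157 -109.20397338251891
ptr [0.56650288 0.12246147 0.083     ] 0.0746718385507568 53.417519114822134
mark [0.5899377  0.01878331 0.075     ] 0.0807878699548479 -32.76054971212941
markout [0.60510039 0.0081841  0.075     ] 0.09927684032452395 -33.1693476733527
ring [0.52316187 0.06402563 0.078     ] 0.0019176823675842946 52.70833551273093
```

>>> carry_out --plan '[[[0.0045, -0.001, 0, 0, 0.03], [0, 0, 0, 0, 0.01], [0, 0, 0, 0, 0.01], [0, 0, 0, 0, 0.01]]]'

```text
time_s: 6.05
tool_pos: [0.5212, 0.0607, 0.1042]
orientation: [0.896, 0.444, 0.001, -0.007]
wrist_force: [0.8, 1.3, -12.9]
grip_width: 0.013
```

```bash
python3 - <<'E'
from h import *
line([.5215,.063,.103,-123],12,.01)
E
```

```text
t 6.05 tcp [0.5212 0.0607 0.1042] yaw -37.2 tilt [-0.004  0.013] pol 0.0019 -115.2 F [  0.8   1.3 -12.9] T [-0.37 -0.82 -0.1 ] w 0.013 q7 -0.66
[[0.0002,-0.0001,0.0001,7.1,0.01],[0.0002,-0.0001,0.0001,7.1,0.01],[0.0001,-0.0001,0.0001,7.1,0.01],[0.0001,-0.0001,0.0001,7.1,0.01],[0.0001,-0.0002,0.0001,7.1,0.01],[0.0001,-0.0002,0.0001,7.1,0.01],[0.0001,-0.0002,0.0001,7.1,0.01],[0.0,-0.0002,0.0001,7.1,0.01],[0.0,-0.0002,0.0001,7.1,0.01],[-0.0,-0.0002,0.0001,7.1,0.01],[-0.0,-0.0002,0.0001,7.1,0.01],[-0.0001,-0.0002,0.0001,7.1,0.01]]
```

>>> carry_out --plan '[[[0, 0, 0, 6, 0.01], [0, 0, 0, 7, 0.01], [0, 0, 0, 7, 0.01], [0, 0, 0, 7, 0.01]]]'

```text
time_s: 6.45
tool_pos: [0.5208, 0.0612, 0.1042]
orientation: [0.976, 0.217, -0.001, -0.007]
wrist_force: [-0.1, 2.1, -9.5]
grip_width: 0.013
```

```bash
python3 - <<'E'
from h import *
s=st()
E
```

```text
t 6.45 tcp [0.5208 0.0612 0.1042] yaw -64.9 tilt [-0.004  0.013] pol 0.0017 -132.4 F [-0.1  2.1 -9.5] T [-0.5  -0.48  0.09] w 0.013 q7 -1.03
```

>>> carry_out --plan '[[[0, 0, 0, 7, 0.01], [0, 0, 0, 7, 0.01], [0, 0, 0, 7, 0.01], [0, 0, 0, 7, 0.01], [0, 0, 0, 7, 0.01], [0, 0, 0, 7, 0.01], [0, 0, 0, 7, 0.01], [0, 0, 0, 6, 0.01]]]'

```text
time_s: 7.25
tool_pos: [0.521, 0.0624, 0.1042]
orientation: [0.962, -0.274, -0.003, -0.005]
wrist_force: [-1.1, 0.2, -9.9]
grip_width: 0.0132
```

```bash
python3 - <<'E'
from h import *
s=st()
f=snap("wrist","pics/wrist3.png",crop=(180,0,500,300),scale=2.5)
E
```

```text
t 7.25 tcp [0.521  0.0624 0.1042] yaw -121.8 tilt [-0.003  0.011] pol 0.001 -175.3 F [-1.1  0.2 -9.9] T [-0.47 -0.35  0.13] w 0.0132 q7 -1.79
```

View pics/wrist3.png

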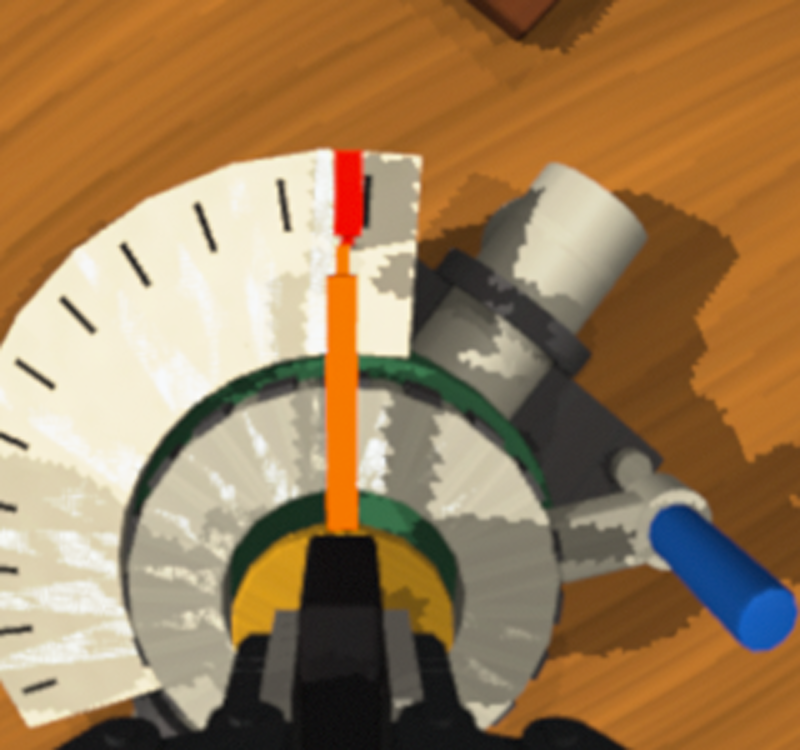

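Pointer tip at (343,245), mark tip at (347,240): about 1 mm short. One small nudge, then let go and rise.

>>> carry_out --plan '[[[0, 0, 0, 0.8, 0.01], [0, 0, 0, 0, 0.01], [0, 0, 0, 0, 0.04], [0, 0, 0, 0, 0.04], [0, 0, -0.035, 0, 0.04], [0, 0, -0.05, 0, 0.045]]]'

```text
time_s: 7.9
tool_pos: [0.5196, 0.0618, 0.1883]
orientation: [0.96, -0.279, -0.006, -0.004]
wrist_force: [1.8, 0.4, 0.0]
grip_width: 0.045
```

```bash
python3 - <<'E'
from h import *
snap("wrist","pics/wrist4.png",crop=(180,0,500,300),scale=2)
a=np.radians(-109.3); line([C[0]+.081*np.cos(a),C[1]+.081*np.sin(a),.18,-20],13,.045)
E
```

```text
t 7.95 tcp [0.5235 0.0607 0.1966] yaw -122.5 tilt [0.001 0.012] pol 0.0023 -51.1 F [ 2.9 -1.   5.7] T [-0.05 -0.22 -0.02] w 0.0451 q7 -1.9
[[0.0012,0.006,0.0013,-7.9,0.045],[0.0004,0.0061,0.0013,-7.9,0.045],[-0.0004,0.0061,0.0013,-7.9,0.045],[-0.0013,0.006,0.0013,-7.9,0.045],[-0.0021,0.0058,0.0013,-7.9,0.045],[-0.0028,0.0054,0.0013,-7.9,0.045],[-0.0036,0.005,0.0013,-7.9,0.045],[-0.0042,0.0045,0.0013,-7.9,0.045],[-0.0048,0.0038,0.0013,-7.9,0.045],[-0.0053,0.0031,0.0013,-7.9,0.045],[-0.0057,0.0024,0.0013,-7.9,0.045],[-0.0059,0.0016,0.0013,-7.9,0.045],[-0.0061,0.0008,0.0013,-7.9,0.045]]
```

View pics/wrist4.png

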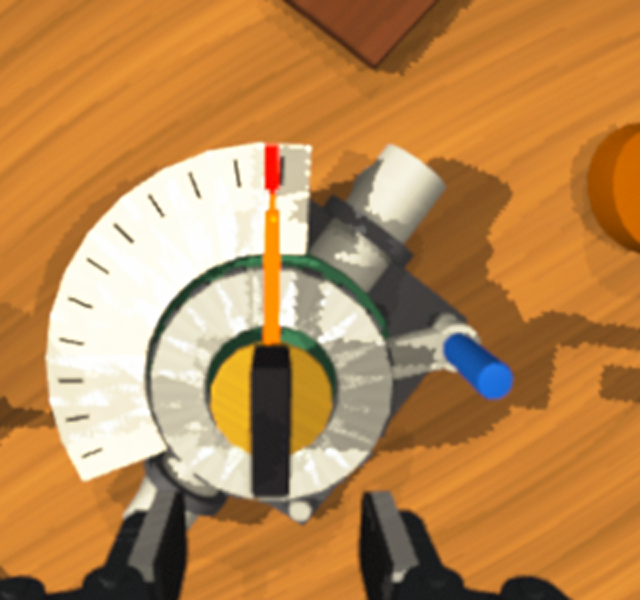

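Pointer tip and mark tip line up at (272,190). Now to the pin.

>>> carry_out --plan '[[[0.001, 0.006, 0.001, -8, 0.045], [0, 0.006, 0.001, -8, 0.045], [0, 0.006, 0.001, -8, 0.045], [-0.001, 0.006, 0.001, -8, 0.045], [-0.002, 0.006, 0.001, -8, 0.045], [-0.003, 0.005, 0.001, -8, 0.045], [-0.004, 0.005, 0.001, -8, 0.045], [-0.004, 0.004, 0.001, -8, 0.045]]]'

```text
time_s: 8.75
tool_pos: [0.5127, 0.0137, 0.1983]
orientation: [0.955, 0.295, 0.014, -0.005]
wrist_force: [0.7, 0.1, 0.4]
grip_width: 0.0446
```

```bash
python3 - <<'E'
from h import *
a=np.radians(-109.2); line([C[0]+.081*np.cos(a),C[1]+.081*np.sin(a),.18,-20],5,.045)
E
```

```text
t 8.75 tcp [0.5127 0.0137 0.1983] yaw -55.6 tilt [0.024 0.018] pol 0.0497 -100.8 F [0.7 0.1 0.4] T [-0.01  0.04 -0.02] w 0.0446 q7 -0.83
[[-0.006,0.0026,0.0037,-7.1,0.045],[-0.0063,0.0019,0.0037,-7.1,0.045],[-0.0064,0.0011,0.0037,-7.1,0.045],[-0.0065,0.0003,0.0037,-7.1,0.045],[-0.0065,-0.0006,0.0037,-7.1,0.045]]
```

>>> carry_out --plan '[[[-0.006, 0.003, 0.004, -7, 0.045], [-0.006, 0.002, 0.004, -7, 0.045], [-0.006, 0.001, 0.004, -7, 0.045], [-0.006, 0, 0.004, -7, 0.045], [-0.006, 0, 0.004, -7, 0.045], [0, 0, 0, 0, 0.045]]]'

```text
time_s: 9.35
tool_pos: [0.4997, -0.0166, 0.1819]
orientation: [0.814, 0.581, 0.02, 0.003]
wrist_force: [-0.1, -0.4, -0.2]
grip_width: 0.0449
```

```bash
python3 - <<'E'
from h import *
a=np.radians(-109.2); line([C[0]+.081*np.cos(a),C[1]+.081*np.sin(a),.094,-20],4,.045)
E
```

```text
t 9.35 tcp [ 0.4997 -0.0166  0.1819] yaw -19.0 tilt [0.035 0.019] pol 0.0822 -105.8 F [-0.1 -0.4 -0.2] T [-0.    0.03 -0.02] w 0.0449 q7 -0.21
[[0.0003,-0.0012,0.022,0.3,0.045],[0.0003,-0.0012,0.022,0.3,0.045],[0.0002,-0.0012,0.022,0.3,0.045],[0.0002,-0.0012,0.022,0.3,0.045]]
```

>>> carry_out --plan '[[[0, -0.002, 0.022, 0, 0.045], [0, -0.002, 0.022, 0, 0.045], [0, -0.002, 0.022, 0, 0.045], [0, -0.002, 0.022, 0, 0.045], [0, 0, 0, 0, 0.045]]]'

```text
time_s: 9.85
tool_pos: [0.5001, -0.0121, 0.0958]
orientation: [0.819, 0.573, 0.025, 0.005]
wrist_force: [0.3, 0.4, 0.6]
grip_width: 0.0448
```

```bash
python3 - <<'E'
from h import *
a=np.radians(-109.2); line([C[0]+.081*np.cos(a),C[1]+.081*np.sin(a),.094,-20],1,.045); Ft()
E
```

```text
t 9.85 tcp [ 0.5001 -0.0121  0.0958] yaw -20.0 tilt [0.047 0.02 ] pol 0.0778 -106.4 F [0.3 0.4 0.6] T [ 0.01  0.06 -0.01] w 0.0448 q7 -0.18
[[-0.0034,-0.0038,0.0018,-0.0,0.045]]
Frad -0.4 Ftan(ccw) 0.2
```

>>> carry_out --plan '[[[-0.003, -0.004, 0.002, 0, 0.03], [0, 0, 0, 0, 0.017], [0, 0, 0, 0, 0.017], [0, -0.009, 0, 5, 0.017], [0, -0.01, 0, 6, 0.017], [0, -0.01, 0, 6, 0.017], [0, -0.01, 0, 6, 0.017]]]'

```text
time_s: 10.55
tool_pos: [0.4717, 0.0016, 0.0995]
orientation: [0.921, 0.388, 0.036, 0.006]
wrist_force: [2.7, -2.6, -3.2]
grip_width: 0.017
```

```bash
python3 - <<'E'
from h import *
Ft(); arc(-150,4,.017)
E
```

```text
Frad 0.3 Ftan(ccw) 3.7
t 10.55 tcp [0.4717 0.0016 0.0995] yaw -44.4 tilt [0.071 0.017] pol 0.079 -129.5 F [ 2.7 -2.6 -3.2] T [-0.61 -0.58 -0.06] w 0.017 q7 -0.51
[[-0.0023,-0.0071,0.0055,0.3,0.017],[0.0003,-0.0072,-0.0,5.1,0.017],[0.0003,-0.0072,-0.0,5.1,0.017],[0.0003,-0.0072,-0.0,5.1,0.017]]
```

>>> carry_out --plan '[[[-0.002, -0.009, 0.004, 3, 0.017], [-0.001, -0.01, 0.001, 4, 0.017], [0, -0.01, 0.001, 6, 0.017]]]'

```text
time_s: 10.85
tool_pos: [0.4569, 0.0179, 0.0966]
orientation: [0.961, 0.273, 0.044, 0.006]
wrist_force: [0.8, -5.3, 2.0]
grip_width: 0.0167
```

```bash
python3 - <<'E'
from h import *
Ft(); arc(-165,3,.017)
E
```

```text
Frad 2.4 Ftan(ccw) 4.8
t 10.85 tcp [0.4569 0.0179 0.0966] yaw -58.3 tilt [0.088 0.013] pol 0.0789 -145.6 F [ 0.8 -5.3  2. ] T [-1.11 -0.12 -0.14] w 0.0167 q7 -0.72
[[-0.002,-0.009,0.0026,3.7,0.017],[0.0005,-0.0091,-0.0,6.5,0.017],[0.0005,-0.0091,-0.0,6.5,0.017]]
```

>>> carry_out --plan '[[[-0.002, -0.009, 0.002, 4, 0.017], [0, -0.01, 0.001, 6, 0.017]]]'

```text
time_s: 11.05
tool_pos: [0.4497, 0.0313, 0.0957]
orientation: [0.982, 0.183, 0.049, 0.003]
wrist_force: [-0.8, -5.2, 0.3]
grip_width: 0.0171
```

```bash
python3 - <<'E'
from h import *
Ft(); arc(-172,2,.017)
E
```

```text
Frad 2.8 Ftan(ccw) 4.5
t 11.05 tcp [0.4497 0.0313 0.0957] yaw -69.0 tilt [0.098 0.012] pol 0.0787 -156.7 F [-0.8 -5.2  0.3] T [-1.04  0.08 -0.13] w 0.0171 q7 -0.87
[[-0.002,-0.0107,0.0017,5.4,0.017],[0.0007,-0.0108,-0.0,7.7,0.017]]
```

>>> carry_out --plan '[[[-0.002, -0.01, 0.002, 5, 0.017], [0, -0.01, 0.001, 6, 0.017]]]'

```text
time_s: 11.25
tool_pos: [0.4447, 0.0476, 0.0948]
orientation: [0.995, 0.081, 0.053, -0.001]
wrist_force: [-1.1, -5.6, 0.6]
grip_width: 0.017
```

```bash
python3 - <<'E'
from h import *
Ft(); arc(-184,2,.017)
E
```

```text
Frad 2.1 Ftan(ccw) 5.3
t 11.25 tcp [0.4447 0.0476 0.0948] yaw -80.7 tilt [0.106 0.011] pol 0.0787 -169.1 F [-1.1 -5.6  0.6] T [-1.15  0.37 -0.11] w 0.017 q7 -1.05
[[-0.0019,-0.0105,0.0008,5.9,0.017],[0.0007,-0.0105,-0.0,7.4,0.017]]
```

>>> carry_out --plan '[[[-0.002, -0.01, 0.001, 5, 0.017], [0, -0.01, 0, 6, 0.017]]]'

```text
time_s: 11.45
tool_pos: [0.443, 0.0651, 0.0957]
orientation: [0.998, -0.021, 0.057, -0.006]
wrist_force: [-0.2, -7.4, -5.4]
grip_width: 0.0173
```

```bash
python3 - <<'E'
from h import *
Ft(); arc(170,2,.017) if 0 else st()
E
```

```text
Frad -0.0 Ftan(ccw) 7.4
t 11.45 tcp [0.443  0.0651 0.0957] yaw -92.3 tilt [0.113 0.009] pol 0.079 178.1 F [-0.2 -7.4 -5.4] T [-1.61  0.34 -0.21] w 0.0173 q7 -1.23
```

>>> carry_out --plan '[[[-0.001, -0.011, 0.001, 5, 0.017], [0, -0.011, 0, 6, 0.017]]]'

```text
time_s: 11.65
tool_pos: [0.4453, 0.0832, 0.0966]
orientation: [0.991, -0.124, 0.058, -0.01]
wrist_force: [-0.8, -11.3, -6.1]
grip_width: 0.0173
```

```bash
python3 - <<'E'
from h import *
Ft(); st()
E
```

```text
Frad -2.2 Ftan(ccw) 11.2
t 11.65 tcp [0.4453 0.0832 0.0966] yaw -104.1 tilt [0.118 0.005] pol 0.0794 164.9 F [ -0.8 -11.3  -6.1] T [-2.55  0.49 -0.21] w 0.0173 q7 -1.42
```

>>> carry_out --plan '[[[0, -0.011, 0.001, 6, 0.017], [0, -0.008, 0, 5, 0.017]]]'

```text
time_s: 11.85
tool_pos: [0.4501, 0.0961, 0.0972]
orientation: [0.972, -0.225, 0.058, -0.013]
wrist_force: [-3.7, -12.9, -6.0]
grip_width: 0.0172
```

```bash
python3 - <<'E'
from h import *
Ft(); st()
E
```

```text
Frad -2.1 Ftan(ccw) 13.2
t 11.85 tcp [0.4501 0.0961 0.0972] yaw -115.9 tilt [ 0.118 -0.001] pol 0.0793 155.0 F [ -3.7 -12.9  -6. ] T [-2.93  1.02 -0.28] w 0.0172 q7 -1.6
```

>>> carry_out --plan '[[[0, -0.01, 0, 5, 0.017]]]'

```text
time_s: 11.95
tool_pos: [0.4528, 0.1015, 0.0976]
orientation: [0.961, -0.271, 0.057, -0.013]
wrist_force: [-4.6, -16.3, -8.2]
grip_width: 0.0169
```

```bash
python3 - <<'E'
from h import *
Ft(); st()
E
```

```text
Frad -4.0 Ftan(ccw) 16.5
t 11.95 tcp [0.4528 0.1015 0.0976] yaw -121.4 tilt [ 0.116 -0.006] pol 0.0795 150.6 F [ -4.6 -16.3  -8.2] T [-3.24  1.1  -0.4 ] w 0.0169 q7 -1.69
```

>>> carry_out --plan '[[[0, 0.001, 0, 0, 0.017], [0, 0, 0, 0, 0.04], [0, 0, 0, 0, 0.045], [0, 0, -0.03, 0, 0.045], [0, 0, -0.05, 0, 0.045], [-0.03, 0, -0.03, 0, 0.045], [-0.03, 0, 0, 0, 0.045], [0, 0, 0, 0, 0.045]]]'

```text
time_s: 12.75
tool_pos: [0.3897, 0.1343, 0.207]
orientation: [0.961, -0.271, 0.057, -0.017]
wrist_force: [0.1, -0.1, -1.1]
grip_width: 0.0451
```

```bash
python3 - <<'E'
from h import *
st()
snap("wrist","pics/wrist5.png",scale=1.25)
f=snap("top","pics/top3.png",crop=(200,120,420,270),scale=3.6)
E
```

```text
t 12.75 tcp [0.3897 0.1343 0.207 ] yaw -121.3 tilt [0.119 0.001] pol 0.1505 151.5 F [ 0.1 -0.1 -1.1] T [0.05 0.17 0.03] w 0.0451 q7 -2.08
```

View pics/wrist5.png

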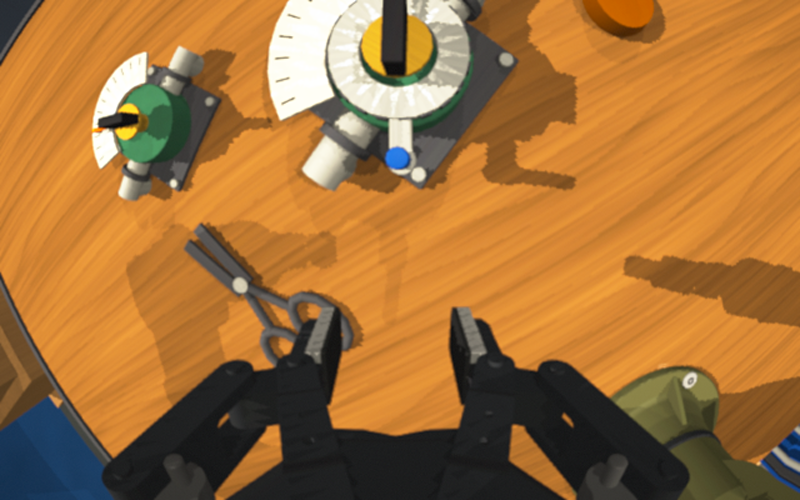

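View pics/top3.png

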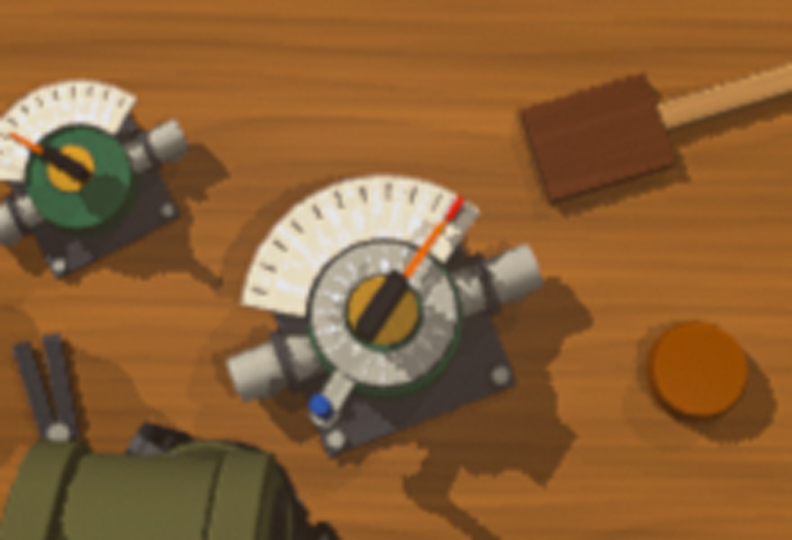

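The top view shows the pointer in line with the red mark at about (455,215) and the pin at (321,405). The shears, wax and paddle have not moved, and the gripper is clear. Handing in.

```bash
python3 -c "
from station import bot
bot.finish_job()"
```

```text
the job is handed in; nothing more can be done
```

The valve is set to the red mark and the lock ring is tight again; I handed the job in at about 12.8 s of robot time. The hand-in gives no verdict, and the clamp force itself can't be measured, only inferred from the push on the pin.

- **Slackening:** I turned the lock ring about 0.89 rad anticlockwise by its pin, with a push of 5–7 N.
- **Setting:** I turned the knob clockwise onto the mark. The wrist picture right after release showed the two tips in line, and the last top picture still did.
- **Tightening:** I nipped the ring up past its old place. The push rose from about 5 N slack through 7.4, 11.2 and 13.2 N to a last reading of 16.5 N. That last reading is above the 14 N target but below 18 N. By the formula it means a clamp force of roughly 45–65 N, inside the 25–95 N wanted.
- **Last look:** the gripper was clear of everything. The wax, the paddle and what could be seen of the shears lay where they were.

Two things differed from what I expected. The turn to the mark came out at about 1.5 rad, a little over the stated 0.8–1.4, so I went by the pictures. The tool also drifted to a tilt of about 6.7° during the tightening; I saw no harm from it.

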